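# Lock back the tension wheel of a belt drive

## Task

Take the locking pin out of its holder, put it into the hole near the rim of the sprung tension wheel, and use the pin to turn the wheel counter-clockwise against its spring until the pin finds the hidden lock hole underneath. Let the pin drop through and press it fully home without forcing it (gently, well below 40 N), then let go so that the wheel stays locked back. Leave the mug, bowl and spanner alone.

Things in the scene. Friction and masses are not known exactly. Their poses are not given: they have to be found in the camera images.
- pin_grip (a point): Centre of the locking pin's black square grip, 18 x 18 x 50 mm, sides along x and y, z up. Below it a steel collar, diameter 24, 4 mm thick, its underside 29 mm below this point; then a steel shank, diameter 12, 34 mm long, its last 4 mm tapered to 7. Pin of 60 to 130 g, starts upright in its holder, collar on the holder's top.
- pin_tip (a point): The end of the pin's shank, on the pin's axis 63 mm below the centre of the grip. With the spring pressing sideways on it, the shank rubs in the holes: it takes about 5 to 10 N downwards to sink it through, more than its own weight. Steel meets steel hard: a tap on the lock disc at 30 mm/s already gives some 40 N, so feel for the hole at 15 mm/s or slower.
- holder: Grey plastic block 60 x 60 x 40 mm, fixed to the table, with a 14 mm hole, 38 mm deep, in the middle of its top, in which the pin starts. Origin at the centre of its underside.
- wheel_axis (a point): Fixed upright axis of the tension wheel, at the height of the wheel's flat top, 46.5 mm above the table. Wheel: bare aluminium disc, diameter 170, 15 mm thick; nut and flat spiral spring at its centre under 4 mm high. Its deck (200 x 320 x 10 mm; x and y axes as this point's) also carries a motor, diameter 94, 88 mm high, 161 mm from the axis towards -y.
- wheel_hole (a point): Mouth centre, on the wheel's top, of its through hole, diameter 13.8 mm, 60 mm from the axis; turns with the wheel; x points away from the axis, z up. Under the wheel lies a fixed steel lock disc, its flat top 16.5 mm below the wheel's top: the pin, put in at rest, stands and slides on it. Over the lock hole it can sink 17.5 mm more, till the collar lies on the wheel.
- wheel (a joint): Turn of the wheel, rad: 0 at rest on its stop, growing counter-clockwise from above, far stop 0.95. A spring turns it back: 0.20 N m at rest plus 0.25 per rad. The lock disc's one hole (14.6 mm along the 60 mm circle, 17.5 mm radially, hidden by the wheel, unmeasured, elsewhere each time) comes under the wheel's hole somewhere from 0.45 to 0.75.
- mug: White mug, 80 mm across, 90 mm tall, a bystander. Origin at the centre of its underside.
- bowl: Steel bowl, 120 mm across, 50 mm tall, a bystander. Origin at the centre of its underside.
- spanner: Steel spanner, 180 mm long, lying flat, a bystander. Its x axis runs along it.
Not all that is in view belongs to the job. Of the things like the part that bears pin_grip, leave any that is green; of the rest the smaller one is meant.

How it is judged:
By the outcome, as a careful person would: the job done as asked, in the order asked, and still so for the second after the job is handed in, with the robot touching nothing.
It also fails if it takes over 64 s, if anything falls off the work surface, if the arm or the gripper's body presses on something with over 40 N, if the wrist force passes 120 N, or if a joint passes its speed limit or range.

## Robot

A 6-joint arm with a two-finger parallel gripper is mounted at the origin on the work surface. World frame = base frame: x ahead of the robot, y to its left, z up, the work surface at z = 0. Lengths are in mm, angles in rad, forces in N, time in s.
With the tool pointing down it reaches from about 350 to 975 mm from the base axis. Payload 7.1 kg.
Tool frame: the origin (TCP) lies on the centre line of the jaws, within the pads' length; the fingertips stand 17 mm ahead of it and the grasp point (between the pads) lies 2 mm behind it; z points along the fingers, y is the direction in which the jaws open and shut (so a half turn about z gives the same grasp; the last joint's range is limited). The gripper opens to 88 mm and grips with 3 to 60 N. Pads are 20 mm wide; open, the fingers measure 115 mm over their backs; the gripper's body (75 mm by 178 mm) begins 61 mm behind the grasp point.
Start: joints at [-1.194, 0.423, 1.63, -0, 1.089, -0.019], TCP at [240.982, -576.656, 239.675] pointing down, gripper open.
Joint ranges: [-3, 3], [-0.9, 2.11], [0.09, 2.58], [-1.31, 4.45], [0.11, 2.69], [-2.54, 2.54]. Speed limits (rad/s): [2.39, 2.39, 3.01, 3.14, 3.14, 3.14].

## Interface

Orientations are given as a rotation vector (axis times angle).
In Python, from workcell import ctrl, imaging, workorder gives the robot as it stands. The module is installed in compiled form; this text tells all that it offers.
- The arm moves only by the shell command python3 -m crank 'ROWS' [OPENING]. ROWS is JSON, a list of rows, each an object with "travel": the shift along the tool's x, y, z as a fraction of full scale, a list of three; "turn": the turn about the tool's z as a fraction of full scale. In form: [{"travel": [dx, dy, dz], "turn": turn}, ...]. A call has 1 to 20 rows; each row shifts and turns the pose as measured when the row begins, along the tool's axes as they then stand; what a row does not reach is not made up. Full scale, the value 1, is 5 cm for a shift and 0.1 rad for a turn. A row lasts 1/10 s, in which the tool goes at most 50 mm and 8.59 degrees, less where a joint would pass 70% of its speed; a pose out of reach is approached as far as the arm can. A call with a number of a shift or a turn outside -1 to 1 is refused whole. A call with a gripper value outside its range is refused whole. OPENING is the gripper command: -1 is shut, 1 is fully open, values between are in proportion, set as the call begins (- or left out, the last holds). The fingers move at their own pace and stop on an object; the grip force is fixed at half the most. Time passes only in rows, so rows that do not move let the fingers close. It gives the time, the measured TCP pose, the force and the opening at its end, in the units of the state.
- ctrl.get_obs(): the state, without advancing time (a new reading comes with each control period).
- imaging.get_image(name): name is "scene" or "top" or "wrist"; returns the picture (480x640x3 uint8, blue, green, red); there is no depth.
- imaging.camera_info(name): a dict with "camera_matrix" (3x3 intrinsics, pixels), "rvec" (rotation vector, rad) and "tvec" (3), from world to camera coordinates, as OpenCV has them. Camera axes: x right, y down, z forward; pixel columns grow to the right and rows downward; lengths in mm; the calibration is good to about 2 mm. A picture is of the moment at which its call begins: read the wrist's pose just before it. camera_info takes no time and is no camera call; for the wrist camera it gives the pose at the moment of the call.
- workorder.close_job(): hands the job in, once; it reports no verdict.
The state is a dict: "t": time; "qpos": joint angles; "qvel": joint speeds; "joint_torque": joint torques, N m; "ee_pos": TCP position; "orientation": TCP orientation; "ft_force": force on the tool from outside, world axes, zero at the start; "moment": the same for the moment, N m; "width": finger opening in mm.
Only numpy, scipy, OpenCV 4.12 (cv2) and the standard library are available. Lean on these libraries where they do the work, as an engineer would, in place of code of your own. Each camera call takes 0.05 s, during which the arm holds its last target.

## Working session

There is one attempt and no reset: what is moved stays moved. The work goes in short steps, Python scripts to look and compute and a shell command to move; the robot and the scene stay as the last step left them, time stands still between calls to the robot, and variables do not carry over. Pictures are saved under pics/ and viewed, and the job is handed in when it is done.

```bash
mkdir -p pics; python3 - <<'E'
from workcell import ctrl, imaging
import cv2
o=ctrl.get_obs()
for k,v in o.items(): print(k,v)
for n in ["scene","top"]:
    cv2.imwrite(f"pics/{n}0.png",imaging.get_image(n))
    i=imaging.camera_info(n);print(n,i)
E
```

```text
t 0.0
qpos [-1.19405582e+00  4.23832293e-01  1.63067705e+00 -5.83263958e-06
  1.08861455e+00 -1.90097472e-02]
qvel [ 1.98054781e-03  7.89652267e-05 -1.34351675e-03  1.95422810e-04
 -1.12727270e-03  8.60215252e-04]
joint_torque [-4.07088410e-04 -5.44619930e+01 -2.73668057e+01  6.42897910e-02
  2.27251992e-02 -1.30306234e-04]
ee_pos [ 240.75972685 -576.19279114  238.91210887]
orientation [-3.07881185e+00 -6.17302419e-01  4.35705009e-04]
ft_force [ 0.06549647 -0.58209345 -0.05485342]
moment [ 0.03843583  0.0152847  -0.00284261]
width 87.99779569967663
scene {'camera_matrix': array([[441.9482135 ,   0.        , 317.15449853],
       [  0.        , 441.9482135 , 240.90065248],
       [  0.        ,   0.        ,   1.        ]]), 'rvec': array([ 0.79217713,  2.54256941, -1.16175413]), 'tvec': array([ 373.95162991, -237.44937475, 1198.58174441])}
top {'camera_matrix': array([[532.66783423,   0.        , 322.54512534],
       [  0.        , 532.66783423, 233.55317701],
       [  0.        ,   0.        ,   1.        ]]), 'rvec': array([ 2.13052339, -2.15300625,  0.14948963]), 'tvec': array([181.21484245, 570.16780933, 920.66260937])}
```

View pics/scene0.png

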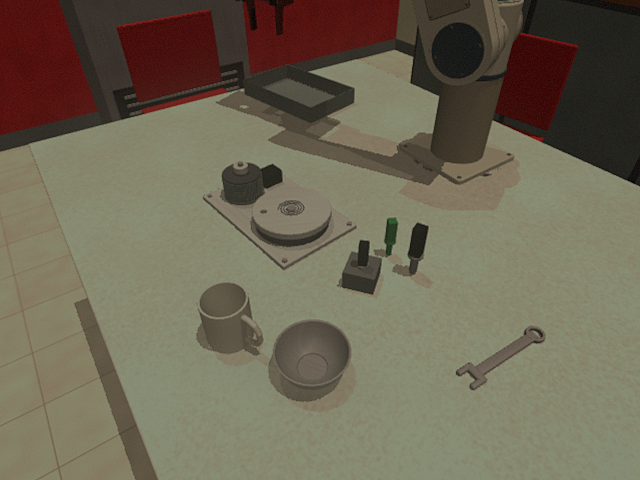

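View pics/top0.png

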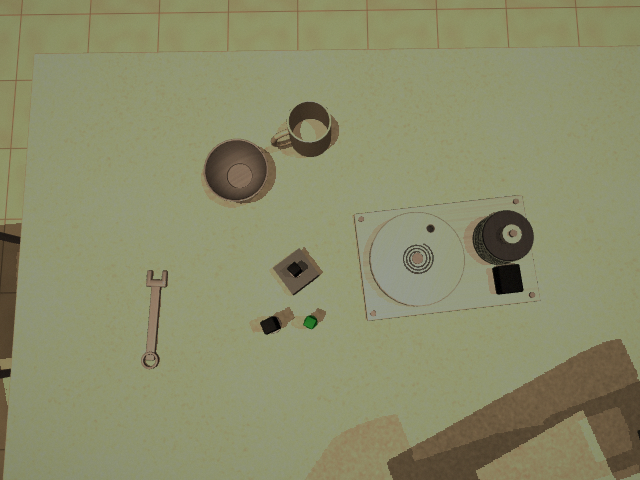

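The top view shows the holder with the black pin at about (297,269), the larger black decoy at (270,325) and the green one at (310,322). The wheel is centred near (418,258) with its hole at (430,228), and the motor is at (511,233). I'll enlarge these areas next.

```bash
python3 - <<'E'
import cv2
a=cv2.imread("pics/top0.png")
cv2.imwrite("pics/c1.png",cv2.resize(a[239:299,262:342],None,fx=10,fy=10,interpolation=cv2.INTER_CUBIC))
cv2.imwrite("pics/c2.png",cv2.resize(a[200:320,350:510],None,fx=5,fy=5,interpolation=cv2.INTER_CUBIC))
b=cv2.imread("pics/scene0.png")
cv2.imwrite("pics/c3.png",cv2.resize(b[235:295,325:405],None,fx=10,fy=10,interpolation=cv2.INTER_CUBIC))
E
```

```text
(no output)
```

View pics/c1.png

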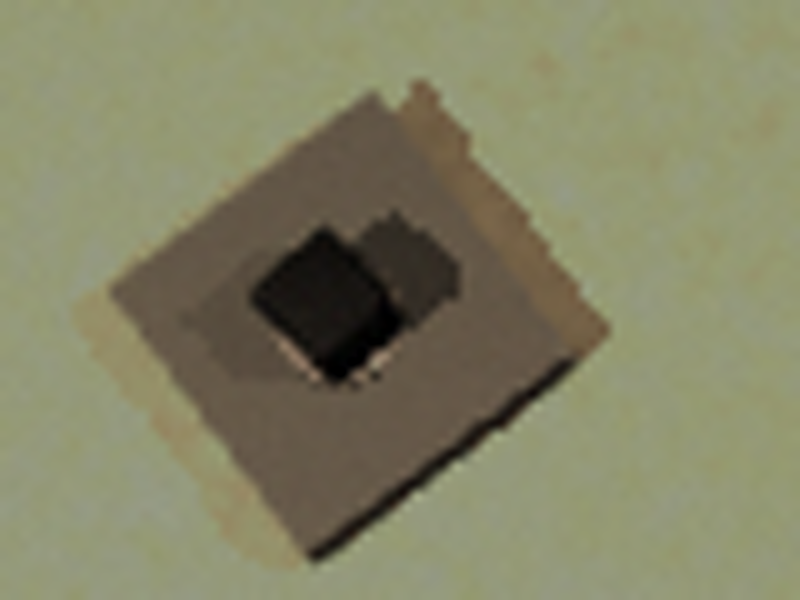

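View pics/c2.png

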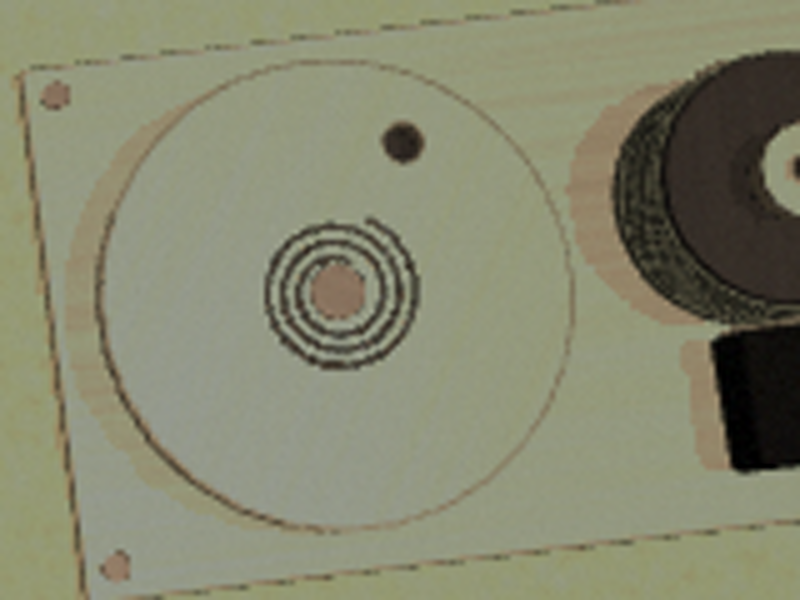

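View pics/c3.png

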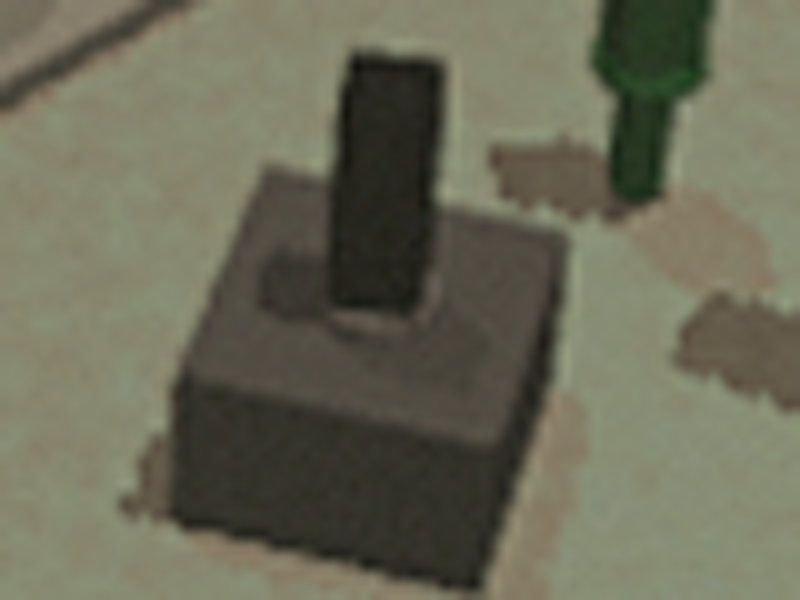

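Pixels read from the top-view crops:

| Feature | Crop pixels |
|---|---|
| Holder top corners (c1) | (378,92), (110,290), (311,548), (575,355) |
| Grip top centre (c1) | about (320,295) |
| Wheel rim (c2) | left 98, right 573, top 60, bottom 532 |
| Wheel hole (c2) | (403,142) |

```bash
cat > h.py <<'E'
import numpy as np, cv2
from workcell import ctrl, imaging
def ray(info,uv,z):
    K,R,t=info["camera_matrix"],cv2.Rodrigues(info["rvec"])[0],np.asarray(info["tvec"])
    d=R.T@np.linalg.inv(K)@np.array([uv[0],uv[1],1.]); c=-R.T@t
    return (c+d*(z-c[2])/d[2])
def proj(info,p):
    return cv2.projectPoints(np.array(p,float).reshape(-1,1,3),info["rvec"],info["tvec"],info["camera_matrix"],None)[0].reshape(-1,2)
def crop(c,s,x0,y0): return ((c[0]+.5)/s-.5+x0,(c[1]+.5)/s-.5+y0)
E
python3 - <<'E'
from h import *
np.set_printoptions(precision=1,suppress=True)
T=imaging.camera_info("top");S=imaging.camera_info("scene")
P=lambda c,z:ray(T,crop(c,10,262,239),z)
Q=lambda c,z:ray(T,crop(c,5,350,200),z)
h=[P(c,40) for c in [(378,92),(110,290),(311,548),(575,355)]]
print(np.array(h),np.mean(h,0)); 
e=h[1]-h[0];print("yaw",np.degrees(np.arctan2(e[1],e[0])),np.linalg.norm(e))
print("grip top",P((320,295),94))
g=P((322,228),94),P((250,295),94),P((385,300),94);print(g)
for a in(g[1],g[2]):
  e=a-g[0];print(np.degrees(np.arctan2(e[1],e[0])),np.linalg.norm(e))
L,R,U,D=[Q(c,46.5) for c in [(98,296),(573,296),(335,60),(335,532)]]
print("wheel",(L+R)/2,(U+D)/2,np.linalg.norm(L-R),np.linalg.norm(U-D)); print("nut",Q((337,291),50.5))
H=Q((403,142),46.5);print("hole",H)
print("motor",ray(T,(511,233),98))
d=[Q(c,10) for c in [(20,72),(85,600)]]; e=d[0]-d[1]; print("deck x dir deg",np.degrees(np.arctan2(e[1],e[0])))
print("decoys",ray(T,(270,325),100),ray(T,(310,322),80))
print("scene grip top", ray(S,crop((397,60),10,325,235),94), "hole top c", ray(S,crop((397,180),10,325,235),69))
o=ctrl.get_obs();print(cv2.Rodrigues(o["orientation"])[0],o["ee_pos"])
E
```

```text
[[547.  217.4  40. ]
 [511.6 265.7  40. ]
 [465.1 229.7  40. ]
 [499.1 182.2  40. ]] [505.7 223.8  40. ]
yaw 126.16180896704779 59.857257144420764
grip top [505.9 224.6  94. ]
(array([517.3, 224.3,  94. ]), array([506. , 236.5,  94. ]), array([504.9, 213.6,  94. ]))
132.6364130863163 16.63362116669206
-139.2194794316103 16.31941774445636
wheel [524.    7.5  46.5] [525.1   7.6  46.5] 169.43232971015274 169.32659639756986
nut [525.4   7.6  50.5]
hole [579.4 -18.8  46.5]
motor [ 561.2 -145.3   98. ]
deck x dir deg 5.853374542549944
decoys [411.2 263.5 100. ] [415.1 197.8  80. ]
scene grip top [500.9 220.9  94. ] hole top c [502.5 225.2  69. ]
[[ 0.9  0.4 -0. ]
 [ 0.4 -0.9  0. ]
 [ 0.  -0.  -1. ]] [ 240.8 -576.2  239. ]
```

```bash
python3 -m crank '[{"travel":[0.65,-0.75,0],"turn":0},{"travel":[0.65,-0.75,0],"turn":0},{"travel":[0.65,-0.75,0],"turn":0},{"travel":[0.65,-0.75,0],"turn":0},{"travel":[0.65,-0.75,0],"turn":0},{"travel":[0.65,-0.75,0],"turn":0},{"travel":[0.65,-0.75,0],"turn":0},{"travel":[0.65,-0.75,0],"turn":0},{"travel":[0.65,-0.75,0],"turn":0},{"travel":[0.65,-0.75,0],"turn":0},{"travel":[0.65,-0.75,0],"turn":0},{"travel":[0.65,-0.75,0],"turn":0},{"travel":[0.65,-0.75,0],"turn":0},{"travel":[0.65,-0.75,0],"turn":0},{"travel":[0.65,-0.75,0],"turn":0}]'
cat >> h.py <<'E'
def go(x,y,z,yang=None,n=1):
    o=ctrl.get_obs();R=cv2.Rodrigues(o["orientation"])[0]
    d=R.T@(np.array([x,y,z])-o["ee_pos"])
    ya=np.degrees(np.arctan2(R[1,1],R[0,1]))
    print("t",round(o["t"],2),"pos",o["ee_pos"].round(1),"tool y deg",round(ya,1),"tilt",R[:,2].round(3),"F",np.round(o["ft_force"],1),"w",round(o["width"],1))
    print("need tool xyz/50:",(d/50).round(3),"|d|",np.linalg.norm(d).round(1),"" if yang is None else ("turn units",round(-np.radians(yang-ya)/.1,2)))
E
python3 - <<'E'
from h import *
go(505.5,224,150,-54)
cv2.imwrite("pics/w1.png",imaging.get_image("wrist"))
E
```

```text
t: 1.6
ee_pos: [473.5, 134.7, 237.0]
orientation: [-3.083, -0.602, -0.0]
ft_force: [1.4, -1.0, 0.3]
width: 88.2
t 1.6 pos [473.5 134.7 237. ] tool y deg -67.9 tilt [-0.     0.001 -1.   ] F [ 1.4 -1.   0.3] w 88.2
need tool xyz/50: [ 1.266 -1.413  1.741] |d| 128.7 ('turn units', np.float64(-2.43))
```

View pics/w1.png

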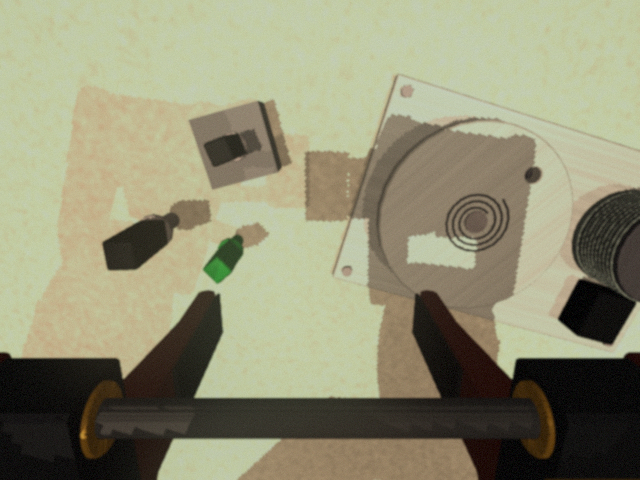

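The wrist view shows the holder near (240,145) and the wheel hole at (533,174). I'll project my estimates into this view to check them.

```bash
python3 - <<'E'
from h import *
np.set_printoptions(precision=1,suppress=True)
W=imaging.camera_info("wrist")
a=cv2.imread("pics/w1.png")
for nm,p in dict(hold=[505.7,223.8,40],gript=[505.7,224.2,94],hole=[579.4,-18.8,46.5],nut=[525,7.6,50]).items():
    print(nm,proj(W,p))
b=cv2.resize(a[90:200,180:300],None,fx=6,fy=6,interpolation=cv2.INTER_CUBIC)
c=cv2.resize(a[110:310,360:580],None,fx=3,fy=3,interpolation=cv2.INTER_CUBIC)
cv2.imwrite("pics/w1b.png",b[:600]);cv2.imwrite("pics/w1c.png",c)
print(ray(W,(533.,174.5),46.5),ray(W,(476,222),50))
E
```

```text
hold [[240.6 151.2]]
gript [[226.  156.7]]
hole [[537.7 180.3]]
nut [[480.3 227.3]]
[582.1 -12.5  46.5] [527.7  13.4  50. ]
```

View pics/w1b.png

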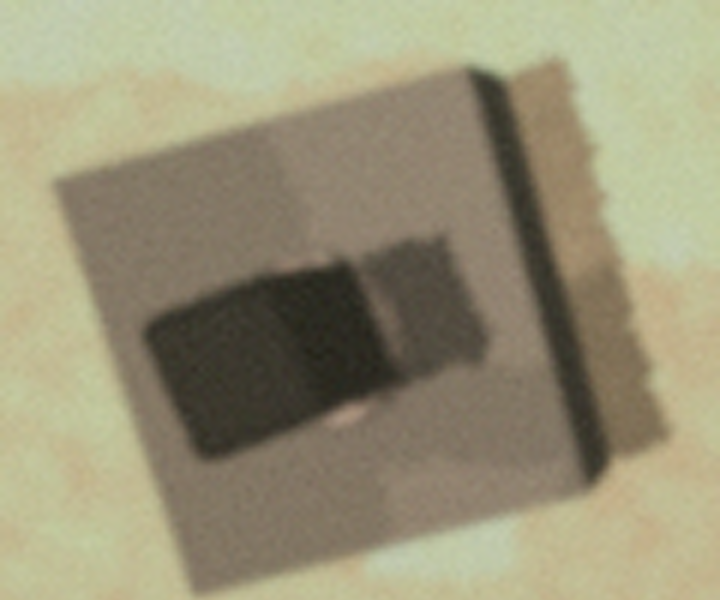

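View pics/w1c.png

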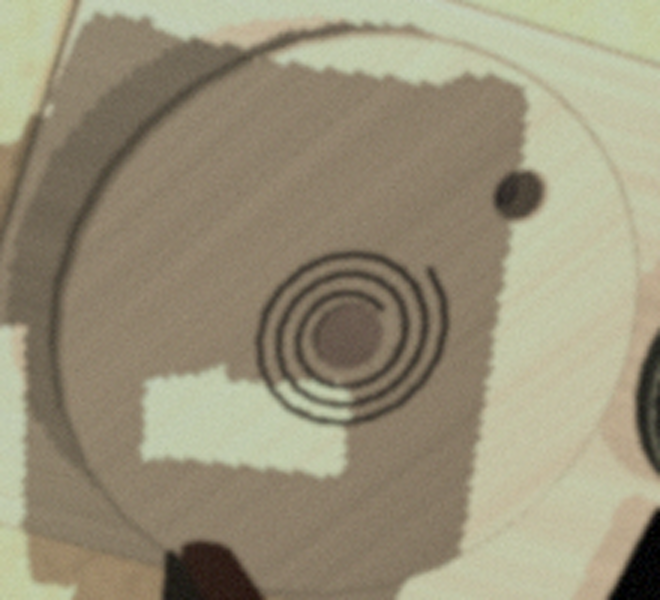

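```bash
python3 -m crank '[{"travel":[0,0,0],"turn":-1},{"travel":[0,0,0],"turn":-1},{"travel":[0,0,0],"turn":-1},{"travel":[0,0,0],"turn":-0.3},{"travel":[0,0,0],"turn":0},{"travel":[0,0,0],"turn":0}]' 0.2
python3 - <<'E'
from h import *
go(505.5,224,160,-49)
cv2.imwrite("pics/w2.png",imaging.get_image("wrist"))
np.set_printoptions(precision=1,suppress=True)
W=imaging.camera_info("wrist"); np.savez("w2.npz",**W)
for nm,p in dict(hold=[505.7,223.8,40],gript=[505.7,224.2,94],hole=[579.4,-18.8,46.5],nut=[525,7.6,50]).items():
    print(nm,proj(W,p))
E
```

```text
t: 2.25
ee_pos: [475.4, 144.9, 235.5]
orientation: [-2.927, -1.132, -0.001]
ft_force: [0.7, -0.7, -0.4]
width: 52.3
t 2.25 pos [475.4 144.9 235.5] tool y deg -47.7 tilt [-0.     0.004 -1.   ] F [ 0.7 -0.7 -0.4] w 52.3
need tool xyz/50: [ 1.508 -0.76   1.516] |d| 113.5 ('turn units', np.float64(0.23))
hold [[273.  130.4]]
gript [[264.1 132.1]]
hole [[531.3 257. ]]
nut [[467.2 281.6]]
```

View pics/w2.png

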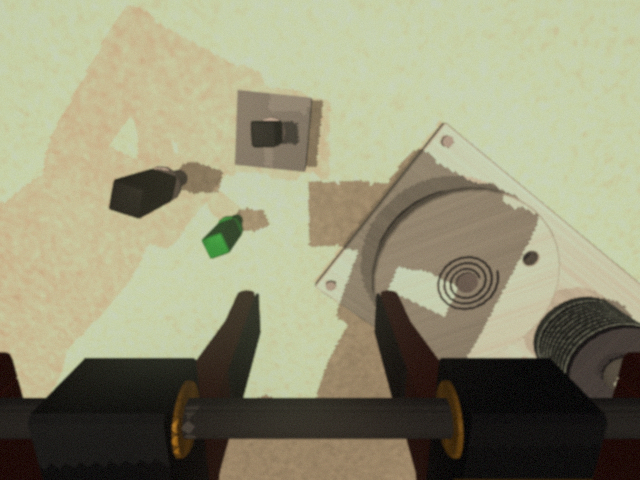

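With the arm settled, the projections match the picture: hole at (531,258), nut at (467,282), holder at (273,131). I'll move above the pin next.

```bash
python3 -m crank '[{"travel":[0.3,-0.15,0.3],"turn":0.2},{"travel":[0.4,-0.2,0.3],"turn":0},{"travel":[0.4,-0.2,0.3],"turn":0},{"travel":[0.3,-0.15,0.3],"turn":0},{"travel":[0.1,-0.05,0.2],"turn":0},{"travel":[0,0,0],"turn":0},{"travel":[0,0,0],"turn":0}]'
python3 - <<'E'
from h import *
go(505.5,224,70,-49)
cv2.imwrite("pics/w3.png",imaging.get_image("wrist"))
np.set_printoptions(precision=1,suppress=True)
W=imaging.camera_info("wrist"); np.savez("w3.npz",**W)
for nm,p in dict(hold=[505.7,223.8,40],gript=[505.7,224.2,94]).items():
    print(nm,proj(W,p))
E
```

```text
t: 3.0
ee_pos: [508.5, 223.7, 164.0]
orientation: [-2.943, -1.092, -0.003]
ft_force: [0.2, 0.4, -0.7]
width: 52.6
t 3.0 pos [508.5 223.7 164. ] tool y deg -49.3 tilt [ 0.001  0.003 -1.   ] F [ 0.2  0.4 -0.7] w 52.6
need tool xyz/50: [-0.047 -0.04   1.88 ] |d| 94.0 ('turn units', np.float64(-0.05))
hold [[315.7 245.8]]
gript [[314.7 273.5]]
```

View pics/w3.png

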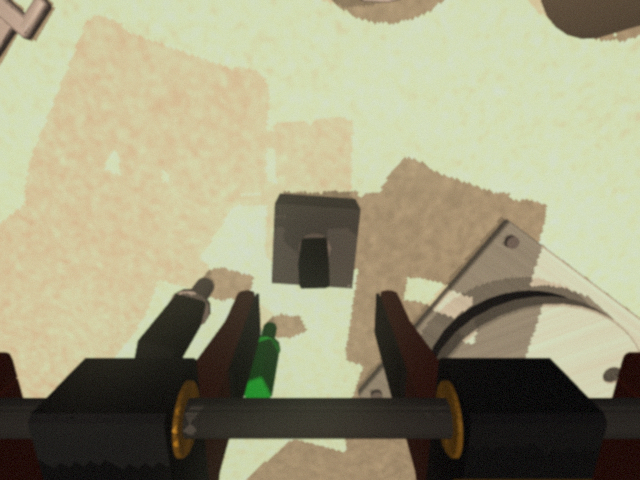

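```bash
python3 -m crank '[{"travel":[-0.02,-0.02,0.2],"turn":0},{"travel":[-0.02,-0.02,0.3],"turn":0},{"travel":[0,0,0.3],"turn":0},{"travel":[0,0,0.3],"turn":0},{"travel":[0,0,0.3],"turn":0},{"travel":[0,0,0.2],"turn":0},{"travel":[0,0,0.1],"turn":0},{"travel":[0,0,0],"turn":0},{"travel":[0,0,0],"turn":0}]'
python3 - <<'E'
from h import *
go(505.5,224,65,-49)
E
```

```text
t: 3.95
ee_pos: [506.5, 220.7, 78.6]
orientation: [-2.946, -1.084, -0.014]
ft_force: [0.5, -0.7, 0.6]
width: 52.7
t 3.95 pos [506.5 220.7  78.6] tool y deg -49.6 tilt [ 0.007  0.006 -1.   ] F [ 0.5 -0.7  0.6] w 52.7
need tool xyz/50: [ 0.025 -0.062  0.273] |d| 14.0 ('turn units', np.float64(-0.1))
```

```bash
python3 -m crank '[{"travel":[0.02,-0.06,0.1],"turn":-0.1},{"travel":[0,0,0.1],"turn":0},{"travel":[0,0,0.05],"turn":0},{"travel":[0,0,0],"turn":0},{"travel":[0,0,0],"turn":0}]'
python3 - <<'E'
from h import *
go(505.5,224,65,-49)
E
```

```text
t: 4.45
ee_pos: [506.3, 224.6, 66.6]
orientation: [-2.939, -1.1, -0.018]
ft_force: [0.1, -0.0, 0.6]
width: 52.9
t 4.45 pos [506.3 224.6  66.6] tool y deg -49.0 tilt [ 0.01   0.007 -1.   ] F [ 0.1 -0.   0.6] w 52.9
need tool xyz/50: [-0.02  -0.001  0.032] |d| 1.9 ('turn units', np.float64(0.01))
```

```bash
python3 -m crank '[{"travel":[0,0,0],"turn":0},{"travel":[0,0,0],"turn":0},{"travel":[0,0,0],"turn":0},{"travel":[0,0,0],"turn":0},{"travel":[0,0,0],"turn":0},{"travel":[0,0,0],"turn":0}]' -1
python3 - <<'E'
from h import *
go(505.5,224,125,-49)
E
```

```text
t: 5.05
ee_pos: [506.5, 224.6, 67.0]
orientation: [-2.939, -1.1, -0.019]
ft_force: [0.9, -0.5, -0.5]
width: 17.9
t 5.05 pos [506.5 224.6  67. ] tool y deg -49.0 tilt [ 0.011  0.007 -1.   ] F [ 0.9 -0.5 -0.5] w 17.9
need tool xyz/50: [-0.009 -0.002 -1.161] |d| 58.1 ('turn units', np.float64(0.01))
```

```bash
python3 -m crank '[{"travel":[0,0,-0.1],"turn":0},{"travel":[0,0,-0.2],"turn":0},{"travel":[0,0,-0.3],"turn":0},{"travel":[0,0,-0.4],"turn":0},{"travel":[0,0,-0.4],"turn":0},{"travel":[0,0,-0.3],"turn":0},{"travel":[0,0,0],"turn":0},{"travel":[0,0,0],"turn":0}]'
python3 - <<'E'
from h import *
go(579.4,-18.8,125,-80)
cv2.imwrite("pics/w4.png",imaging.get_image("wrist"))
np.savez("w4.npz",**imaging.camera_info("wrist"))
a=imaging.get_image("scene");cv2.imwrite("pics/s4.png",cv2.resize(a[150:350,300:500],None,fx=3,fy=3,interpolation=cv2.INTER_CUBIC))
E
```

```text
t: 5.85
ee_pos: [505.9, 224.1, 161.4]
orientation: [-2.939, -1.1, -0.024]
ft_force: [0.0, 0.8, -1.1]
width: 18.1
t 5.85 pos [505.9 224.1 161.4] tool y deg -49.0 tilt [ 0.014  0.008 -1.   ] F [ 0.   0.8 -1.1] w 18.1
need tool xyz/50: [-2.094  4.627  0.708] |d| 256.4 ('turn units', np.float64(5.42))
```

View pics/w4.png

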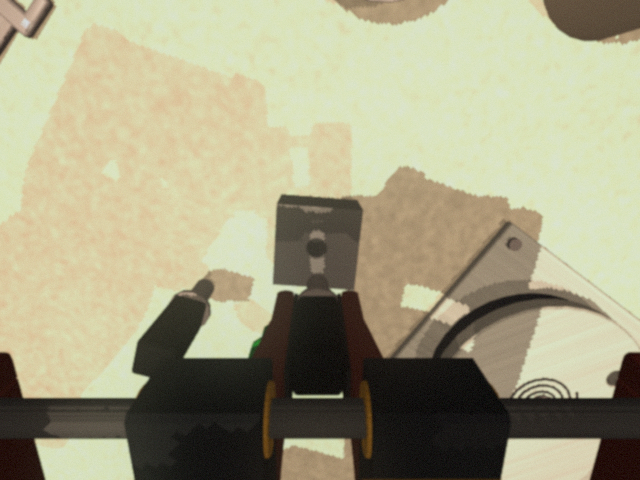

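View pics/s4.png

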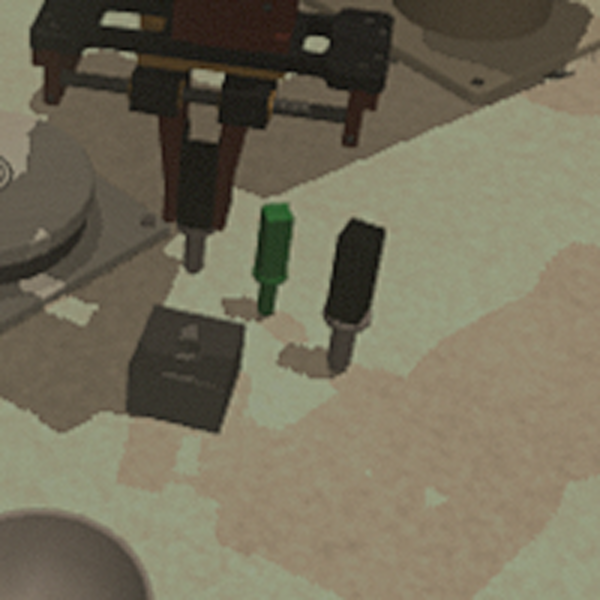

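```bash
python3 -m crank '[{"travel":[-0.1,0.23,0],"turn":0},{"travel":[-0.2,0.4,0],"turn":0},{"travel":[-0.25,0.6,0],"turn":0},{"travel":[-0.3,0.65,0],"turn":0},{"travel":[-0.3,0.65,0.05],"turn":0},{"travel":[-0.3,0.65,0.05],"turn":0},{"travel":[-0.25,0.6,0.05],"turn":0},{"travel":[-0.2,0.45,0.05],"turn":0},{"travel":[-0.1,0.2,0.05],"turn":0},{"travel":[-0.05,0.1,0],"turn":0.4},{"travel":[0,0,0],"turn":0.8},{"travel":[0,0,0],"turn":1},{"travel":[0,0,0],"turn":1},{"travel":[0,0,0],"turn":1},{"travel":[0,0,0],"turn":0.8},{"travel":[0,0,0],"turn":0.4},{"travel":[0,0,0],"turn":0},{"travel":[0,0,0],"turn":0}]'
python3 - <<'E'
from h import *
go(579.4,-18.8,125,-80)
cv2.imwrite("pics/w5.png",imaging.get_image("wrist"))
np.savez("w5.npz",**imaging.camera_info("wrist"))
E
```

```text
t: 7.75
ee_pos: [571.5, -25.1, 135.4]
orientation: [-3.125, -0.23, 0.015]
ft_force: [-1.1, -0.1, -1.6]
width: 18.1
t 7.75 pos [571.5 -25.1 135.4] tool y deg -81.6 tilt [-0.01   0.007 -1.   ] F [-1.1 -0.1 -1.6] w 18.1
need tool xyz/50: [ 0.176 -0.101  0.207] |d| 14.5 ('turn units', np.float64(-0.28))
```

View pics/w5.png

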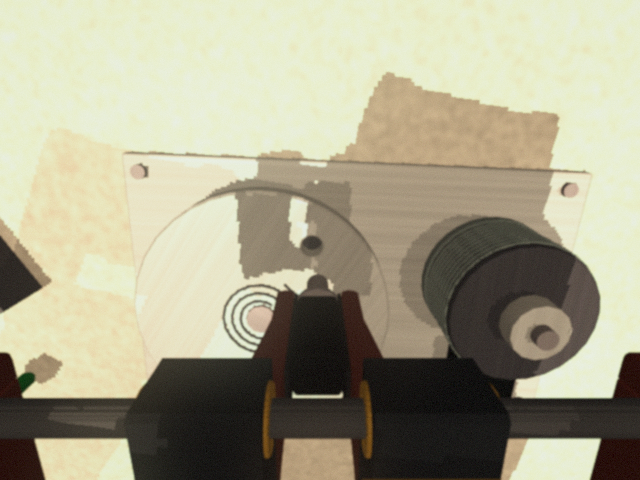

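```bash
python3 - <<'E'
import cv2
a=cv2.imread("pics/w5.png")
cv2.imwrite("pics/w5b.png",cv2.resize(a[230:305,270:370],None,fx=8,fy=8,interpolation=cv2.INTER_CUBIC))
E
```

```text
(no output)
```

View pics/w5b.png

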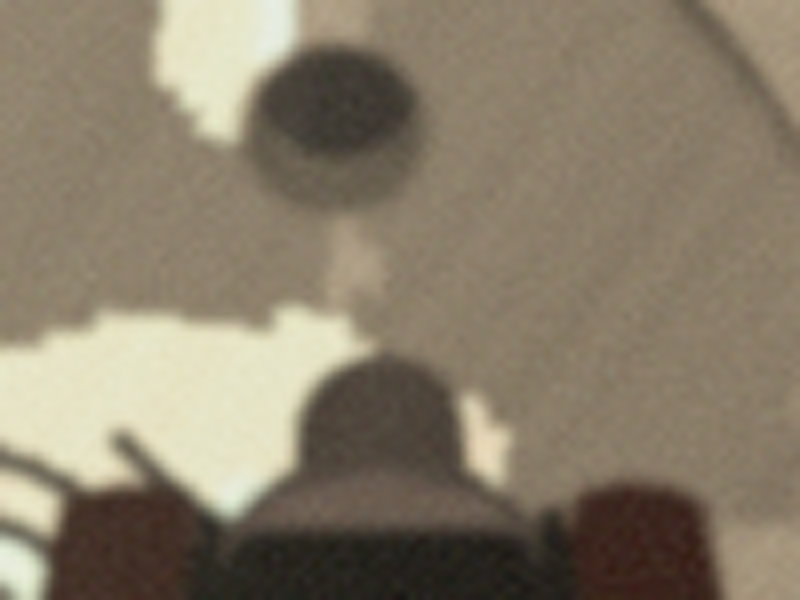

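```bash
python3 - <<'E'
from h import *
np.set_printoptions(precision=2,suppress=True)
W=np.load("w5.npz")
tip=ray(W,crop((382,405),8,270,230),74.4);hole=ray(W,crop((335,129),8,270,230),46.5)
print(tip,hole,hole-tip)
o=ctrl.get_obs();R=cv2.Rodrigues(o["orientation"])[0];print("now",o["ee_pos"],"tip-tcp",tip-o["ee_pos"],"tool axis*61",R[:,2]*61)
C=-cv2.Rodrigues(W["rvec"])[0].T@W["tvec"];print("cam",C)
d=R.T@(hole-tip);print("tool/50",d/50)
E
```

```text
[568.24 -24.64  74.4 ] [578.79 -19.18  46.5 ] [ 10.54   5.45 -27.9 ]
now [571.54 -25.19 135.4 ] tip-tcp [ -3.29   0.55 -61.  ] tool axis*61 [ -0.61   0.43 -61.  ]
cam [656.42 -12.87 279.3 ]
tool/50 [ 0.23 -0.07  0.56]
```

```bash
python3 -m crank '[{"travel":[0.1,-0.03,0.1],"turn":0},{"travel":[0.1,-0.03,0.15],"turn":0},{"travel":[0.03,-0.01,0.15],"turn":0},{"travel":[0,0,0.03],"turn":0},{"travel":[0,0,0],"turn":0},{"travel":[0,0,0],"turn":0},{"travel":[0,0,0],"turn":0}]'
python3 - <<'E'
from h import *
go(580.5,-19.2,105,-80)
a=imaging.get_image("wrist");cv2.imwrite("pics/w6.png",a)
np.savez("w6.npz",**imaging.camera_info("wrist"))
cv2.imwrite("pics/w6b.png",cv2.resize(a[230:305,270:370],None,fx=8,fy=8,interpolation=cv2.INTER_CUBIC))
E
```

```text
t: 8.5
ee_pos: [582.7, -19.0, 110.9]
orientation: [-3.125, -0.232, 0.017]
ft_force: [0.1, -0.1, -1.3]
width: 18.0
t 8.5 pos [582.7 -19.  110.9] tool y deg -81.5 tilt [-0.012  0.007 -1.   ] F [ 0.1 -0.1 -1.3] w 18.0
need tool xyz/50: [-0.043 -0.001  0.118] |d| 6.3 ('turn units', np.float64(-0.26))
```

View pics/w6b.png

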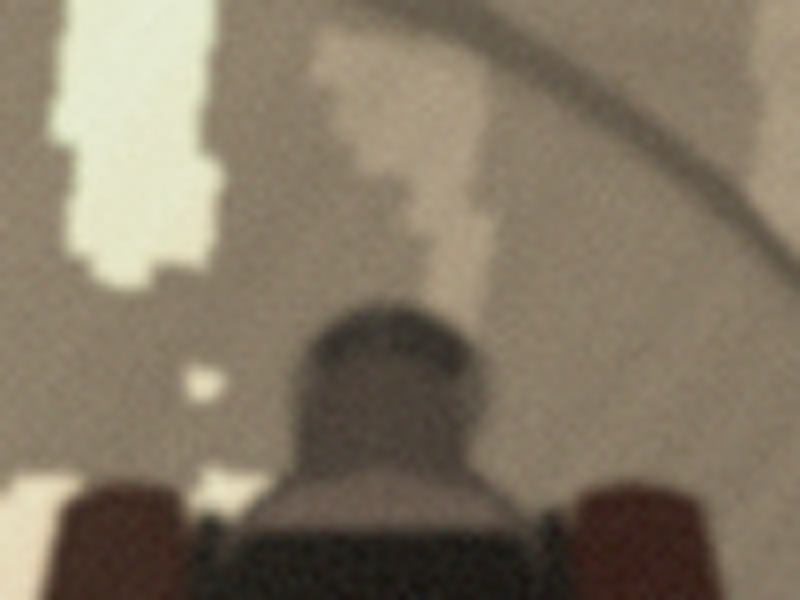

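```bash
python3 - <<'E'
from h import *
np.set_printoptions(precision=2,suppress=True)
W=np.load("w6.npz")
tip=ray(W,crop((382,405),8,270,230),49.9);hole=ray(W,crop((389,387),8,270,230),46.5)
o=ctrl.get_obs();R=cv2.Rodrigues(o["orientation"])[0];print(tip,hole,tip-o["ee_pos"])
print("tool/50",R.T@(hole-tip)/50, "with zrefined",o["ee_pos"])
E
```

```text
[579.36 -18.4   49.9 ] [579.36 -18.89  46.5 ] [ -3.39   0.55 -61.05]
tool/50 [-0.    0.01  0.07] with zrefined [582.76 -18.95 110.95]
```

```bash
python3 -m crank '[{"travel":[0,0.01,0.03],"turn":0},{"travel":[0,0,0.03],"turn":0},{"travel":[0,0,0.03],"turn":0},{"travel":[0,0,0.03],"turn":0},{"travel":[0,0,0.03],"turn":0},{"travel":[0,0,0.03],"turn":0}]'
python3 - <<'E'
from h import *
go(582.7,-19.4,91,-80)
E
```

```text
t: 9.15
ee_pos: [583.0, -19.7, 102.1]
orientation: [-3.125, -0.232, 0.015]
ft_force: [0.0, -0.5, -1.0]
width: 17.9
t 9.15 pos [583.  -19.7 102.1] tool y deg -81.5 tilt [-0.01   0.007 -1.   ] F [ 0.  -0.5 -1. ] w 17.9
need tool xyz/50: [-0.004 -0.004  0.222] |d| 11.1 ('turn units', np.float64(-0.27))
```

```bash
python3 -m crank '[{"travel":[0,0,0.03],"turn":0},{"travel":[0,0,0.03],"turn":0},{"travel":[0,0,0.03],"turn":0},{"travel":[0,0,0.03],"turn":0},{"travel":[0,0,0.02],"turn":0},{"travel":[0,0,0.02],"turn":0},{"travel":[0,0,0.02],"turn":0}]'
python3 - <<'E'
from h import *
go(582.7,-19.4,91,-80)
E
```

```text
t: 9.85
ee_pos: [582.8, -19.6, 92.1]
orientation: [-3.125, -0.232, 0.016]
ft_force: [-0.2, 0.0, -1.1]
width: 17.7
t 9.85 pos [582.8 -19.6  92.1] tool y deg -81.5 tilt [-0.011  0.007 -1.   ] F [-0.2  0.  -1.1] w 17.7
need tool xyz/50: [-0.001 -0.003  0.021] |d| 1.1 ('turn units', np.float64(-0.26))
```

```bash
python3 -m crank '[{"travel":[0,0,0.01],"turn":0},{"travel":[0,0,0.01],"turn":0},{"travel":[0,0,0.01],"turn":0}]'; python3 -m crank '[{"travel":[0,0,0.01],"turn":0},{"travel":[0,0,0.01],"turn":0}]'
```

```text
t: 10.15
ee_pos: [582.8, -19.6, 90.7]
orientation: [-3.125, -0.232, 0.016]
ft_force: [-2.3, 0.1, 8.4]
width: 17.5
t: 10.35
ee_pos: [582.8, -19.6, 90.8]
orientation: [-3.125, -0.232, 0.016]
ft_force: [-1.5, 1.0, 5.2]
width: 17.6
```

```bash
cat >> h.py <<'E'
AX=np.array([525.0,7.6]); OFF=np.array([3.4,-0.55])
def wheel():
    o=ctrl.get_obs();p=o["ee_pos"][:2]-OFF-AX
    return np.arctan2(p[1],p[0])+0.453, np.linalg.norm(p)
def arc(q):
    o=ctrl.get_obs();R=cv2.Rodrigues(o["orientation"])[0]
    t=-0.453+q; g=AX+OFF+60*np.array([np.cos(t),np.sin(t)])
    d=R.T@np.append(g-o["ee_pos"][:2],0); return (d/50).round(3)
E
python3 - <<'E'
from h import *
print(wheel())
for q in (.1,.2,.3,.4,.5): print(q,arc(q))
E
```

```text
(np.float64(-0.0016481575165380735), np.float64(60.59363921098139))
0.1 [ 0.054 -0.111  0.   ]
0.2 [ 0.106 -0.219  0.001]
0.3 [ 0.148 -0.331  0.001]
0.4 [ 0.177 -0.447  0.002]
0.5 [ 0.196 -0.566  0.003]
```

```bash
python3 -m crank '[{"travel":[0.027,-0.06,0],"turn":0},{"travel":[0.027,-0.06,0],"turn":0},{"travel":[0.026,-0.06,0],"turn":0}]'
python3 - <<'E'
from h import *
print(wheel()); go(582,-19,90.7)
for q in (.2,.3,.4,.45,.5): print(q,arc(q))
E
```

```text
t: 10.65
ee_pos: [584.9, -11.4, 90.9]
orientation: [-3.128, -0.233, 0.018]
ft_force: [-2.4, -5.0, 3.2]
width: 18.1
(np.float64(0.13780936755775752), np.float64(59.43651970233263))
t 10.65 pos [584.9 -11.4  90.9] tool y deg -81.5 tilt [-0.012  0.004 -1.   ] F [-2.4 -5.   3.2] w 18.1
need tool xyz/50: [-0.08   0.142  0.004] |d| 8.2 
0.2 [ 0.041 -0.063 -0.   ]
0.3 [ 0.083 -0.175  0.   ]
0.4 [ 0.113 -0.291  0.001]
0.45 [ 0.123 -0.351  0.001]
0.5 [ 0.131 -0.41   0.001]
```

```bash
python3 -m crank '[{"travel":[0.03,-0.06,0],"turn":0},{"travel":[0.028,-0.065,0],"turn":0},{"travel":[0.025,-0.065,0],"turn":0},{"travel":[0.02,-0.065,0],"turn":0}]'
python3 - <<'E'
from h import *
print(wheel()); go(582,-19,90.7)
for q in (.4,.45,.5,.55): print(q,arc(q))
E
```

```text
t: 11.05
ee_pos: [587.4, 0.4, 90.9]
orientation: [-3.132, -0.237, 0.023]
ft_force: [-2.6, -6.9, 2.4]
width: 17.6
(np.float64(0.34013382918425183), np.float64(59.39972337199415))
t 11.05 pos [5.874e+02 4.000e-01 9.090e+01] tool y deg -81.3 tilt [-0.014 -0.    -1.   ] F [-2.6 -6.9  2.4] w 17.6
need tool xyz/50: [-0.165  0.366  0.005] |d| 20.1 
0.4 [ 0.028 -0.067 -0.   ]
0.45 [ 0.039 -0.126 -0.   ]
0.5 [ 0.047 -0.185 -0.   ]
0.55 [ 0.051 -0.245 -0.   ]
```

```bash
python3 -m crank '[{"travel":[0.012,-0.035,0.006],"turn":0},{"travel":[0.01,-0.035,0.006],"turn":0},{"travel":[0.01,-0.035,0.008],"turn":0}]'
python3 - <<'E'
from h import *
print(wheel()); go(582,-19,90.7)
for q in (.45,.5,.55,.6): print(q,arc(q))
E
```

```text
t: 11.35
ee_pos: [588.0, 3.7, 90.8]
orientation: [3.128, 0.241, -0.025]
ft_force: [-2.6, -9.0, 6.9]
width: 17.7
(np.float64(0.39757671276150247), np.float64(59.6689100294323))
t 11.35 pos [588.    3.7  90.8] tool y deg -81.2 tilt [-0.016 -0.005 -1.   ] F [-2.6 -9.   6.9] w 17.7
need tool xyz/50: [-0.188  0.431  0.005] |d| 23.5 
0.45 [ 0.018 -0.06  -0.   ]
0.5 [ 0.026 -0.12  -0.001]
0.55 [ 0.031 -0.18  -0.001]
0.6 [ 0.033 -0.24  -0.001]
```

```bash
for i in 1; do python3 -m crank '[{"travel":[0.006,-0.035,0.01],"turn":0},{"travel":[0.005,-0.035,0.01],"turn":0},{"travel":[0.005,-0.035,0.01],"turn":0}]'; done
python3 - <<'E'
from h import *
print(wheel()); go(582,-19,90.7)
for q in (.5,.55,.6): print(q,arc(q))
E
```

```text
t: 11.65
ee_pos: [588.1, 6.3, 90.7]
orientation: [3.122, 0.245, -0.027]
ft_force: [-2.7, -9.0, 6.1]
width: 18.1
(np.float64(0.44107746072890924), np.float64(59.666132705108346))
t 11.65 pos [588.1   6.3  90.7] tool y deg -81.0 tilt [-0.016 -0.011 -1.   ] F [-2.7 -9.   6.1] w 18.1
need tool xyz/50: [-0.199  0.482  0.008] |d| 26.1 
0.5 [ 0.016 -0.069 -0.001]
0.55 [ 0.021 -0.129 -0.001]
0.6 [ 0.024 -0.189 -0.002]
```

```bash
python3 -m crank '[{"travel":[0.006,-0.045,0.01],"turn":0},{"travel":[0.005,-0.045,0.01],"turn":0},{"travel":[0.005,-0.045,0.01],"turn":0}]'
python3 - <<'E'
from h import *
print(wheel()); go(582,-19,90.7)
for q in (.55,.6): print(q,arc(q))
E
```

```text
t: 11.95
ee_pos: [588.0, 10.6, 90.5]
orientation: [3.117, 0.248, -0.027]
ft_force: [-2.0, -7.2, 3.3]
width: 17.8
(np.float64(0.511903794520533), np.float64(59.73223331314166))
t 11.95 pos [588.   10.6  90.5] tool y deg -80.9 tilt [-0.016 -0.016 -1.   ] F [-2.  -7.2  3.3] w 17.8
need tool xyz/50: [-0.212  0.565  0.008] |d| 30.2 
0.55 [ 0.009 -0.045 -0.001]
0.6 [ 0.011 -0.105 -0.002]
```

```bash
python3 -m crank '[{"travel":[0.003,-0.025,0.015],"turn":0},{"travel":[0.003,-0.025,0.015],"turn":0}]'; python3 -m crank '[{"travel":[0.002,-0.03,0.015],"turn":0},{"travel":[0.002,-0.03,0.015],"turn":0}]'
```

```text
t: 12.15
ee_pos: [588.2, 12.1, 89.7]
orientation: [3.114, 0.249, -0.027]
ft_force: [-2.1, -6.1, 2.8]
width: 18.1
t: 12.35
ee_pos: [588.0, 14.1, 88.4]
orientation: [3.112, 0.25, -0.028]
ft_force: [-0.7, -5.9, 1.3]
width: 17.5
```

```bash
python3 -m crank '[{"travel":[0.002,-0.02,0.02],"turn":0},{"travel":[0.002,-0.02,0.02],"turn":0}]'; python3 -m crank '[{"travel":[0.001,-0.012,0.02],"turn":0},{"travel":[0.001,-0.012,0.02],"turn":0}]'
```

```text
t: 12.55
ee_pos: [587.9, 15.3, 86.6]
orientation: [3.11, 0.252, -0.028]
ft_force: [-1.1, -6.3, 2.1]
width: 18.1
t: 12.75
ee_pos: [587.8, 15.6, 84.8]
orientation: [3.108, 0.253, -0.029]
ft_force: [-1.5, -5.6, 3.2]
width: 18.1
```

```bash
python3 -m crank '[{"travel":[0.001,-0.01,0.025],"turn":0},{"travel":[0.001,-0.01,0.025],"turn":0},{"travel":[0.001,-0.01,0.025],"turn":0}]'; python3 -m crank '[{"travel":[0.001,-0.01,0.025],"turn":0},{"travel":[0.001,-0.01,0.025],"turn":0},{"travel":[0.001,-0.01,0.025],"turn":0}]'
python3 - <<'E'
from h import *
print(wheel()); go(582,-19,73.2)
E
```

```text
t: 13.05
ee_pos: [587.7, 15.7, 81.3]
orientation: [3.105, 0.255, -0.03]
ft_force: [-0.8, -5.8, 3.7]
width: 18.1
t: 13.35
ee_pos: [587.6, 15.7, 77.7]
orientation: [3.102, 0.256, -0.031]
ft_force: [-2.0, -5.3, 2.2]
width: 17.9
(np.float64(0.5989037860969808), np.float64(59.82745119454917))
t 13.35 pos [587.6  15.7  77.7] tool y deg -80.5 tilt [-0.018 -0.03  -0.999] F [-2.  -5.3  2.2] w 17.9
need tool xyz/50: [-0.222  0.664  0.114] |d| 35.5
```

```bash
python3 -m crank '[{"travel":[0.001,-0.01,0.02],"turn":0},{"travel":[0.001,-0.01,0.02],"turn":0},{"travel":[0.001,-0.01,0.018],"turn":0}]'; python3 -m crank '[{"travel":[0,-0.01,0.015],"turn":0},{"travel":[0,-0.01,0.015],"turn":0},{"travel":[0,-0.01,0.015],"turn":0}]'
python3 - <<'E'
from h import *
print(wheel()); go(582,-19,73.2)
E
```

```text
t: 13.65
ee_pos: [587.5, 15.9, 75.0]
orientation: [3.099, 0.258, -0.032]
ft_force: [-1.7, -5.9, 3.0]
width: 18.1
t: 13.95
ee_pos: [587.5, 16.0, 73.6]
orientation: [3.096, 0.259, -0.033]
ft_force: [-5.2, -5.9, 13.8]
width: 17.8
(np.float64(0.6027768806728441), np.float64(59.749381435908596))
t 13.95 pos [587.5  16.   73.6] tool y deg -80.4 tilt [-0.018 -0.036 -0.999] F [-5.2 -5.9 13.8] w 17.8
need tool xyz/50: [-0.224  0.671  0.036] |d| 35.4
```

```bash
python3 -m crank '[{"travel":[0,0.015,0.008],"turn":0},{"travel":[0,0.015,0.008],"turn":0},{"travel":[0,0.01,0.01],"turn":0}]'
python3 - <<'E'
from h import *
print(wheel()); go(582,-19,73.2)
E
```

```text
t: 14.25
ee_pos: [587.7, 14.7, 73.7]
orientation: [3.097, 0.258, -0.034]
ft_force: [-3.6, -0.4, 7.6]
width: 18.2
(np.float64(0.5809586108567085), np.float64(59.80768104558974))
t 14.25 pos [587.7  14.7  73.7] tool y deg -80.5 tilt [-0.019 -0.035 -0.999] F [-3.6 -0.4  7.6] w 18.2
need tool xyz/50: [-0.224  0.645  0.036] |d| 34.2
```

The sideways force is now about 0 N, so the lock is carrying the spring. I'll open the gripper, without moving otherwise.

```bash
python3 -m crank '[{"travel":[0,0,0],"turn":0},{"travel":[0,0,0],"turn":0},{"travel":[0,0,0],"turn":0},{"travel":[0,0,0],"turn":0},{"travel":[0,0,0],"turn":0}]' 0.1
python3 - <<'E'
from h import *
go(587.7,14.7,74)
a=imaging.get_image("wrist");cv2.imwrite("pics/w7.png",a)
a=imaging.get_image("scene");cv2.imwrite("pics/s7.png",cv2.resize(a[120:280,190:390],None,fx=4,fy=4,interpolation=cv2.INTER_CUBIC)[:600])
E
```

```text
t: 14.75
ee_pos: [588.8, 16.4, 73.5]
orientation: [3.098, 0.258, -0.031]
ft_force: [-0.3, -0.4, 0.1]
width: 48.0
t 14.75 pos [588.8  16.4  73.5] tool y deg -80.5 tilt [-0.017 -0.034 -0.999] F [-0.3 -0.4  0.1] w 48.0
need tool xyz/50: [-0.027  0.031 -0.009] |d| 2.1
```

View pics/w7.png

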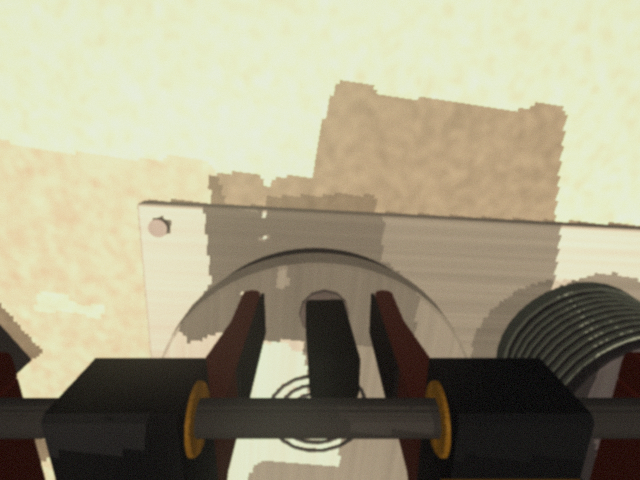

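View pics/s7.png

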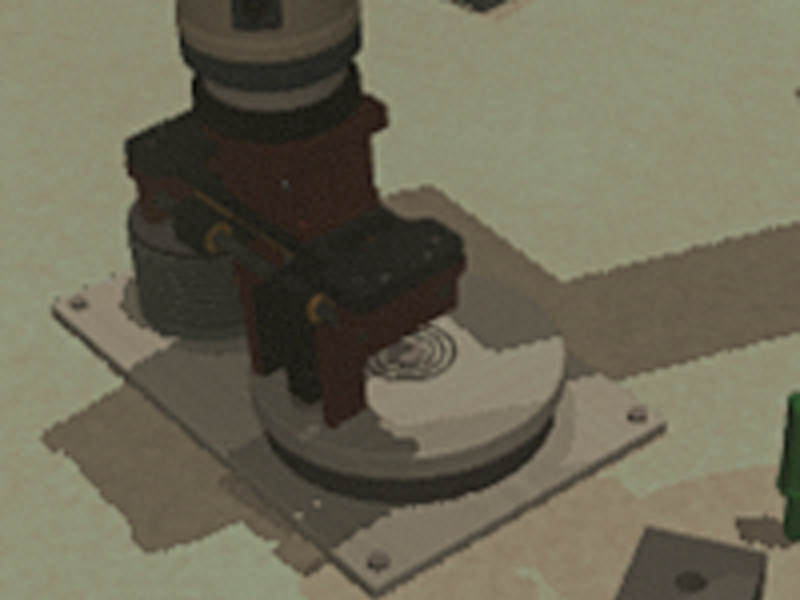

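```bash
python3 -m crank '[{"travel":[0,0,-0.1],"turn":0},{"travel":[0,0,-0.2],"turn":0},{"travel":[0,0,-0.3],"turn":0},{"travel":[0,0,-0.4],"turn":0},{"travel":[0,0,-0.4],"turn":0},{"travel":[0,0,-0.3],"turn":0},{"travel":[0,0,0],"turn":0},{"travel":[0,0,0],"turn":0}]'
python3 - <<'E'
from h import *
go(587.7,14.7,74)
a=imaging.get_image("wrist");cv2.imwrite("pics/w8.png",a)
np.savez("w8.npz",**imaging.camera_info("wrist"))
cv2.imwrite("pics/w8b.png",cv2.resize(a[180:330,240:440],None,fx=4,fy=4,interpolation=cv2.INTER_CUBIC))
a=imaging.get_image("scene");cv2.imwrite("pics/s8.png",cv2.resize(a[160:260,230:350],None,fx=6,fy=6,interpolation=cv2.INTER_CUBIC)[:600])
E
```

```text
t: 15.65
ee_pos: [591.4, 19.5, 168.4]
orientation: [3.098, 0.257, -0.023]
ft_force: [0.4, -0.5, 0.1]
width: 48.4
t 15.65 pos [591.4  19.5 168.4] tool y deg -80.5 tilt [-0.012 -0.034 -0.999] F [ 0.4 -0.5  0.1] w 48.4
need tool xyz/50: [-0.055  0.024  1.891] |d| 94.6
```

View pics/w8b.png

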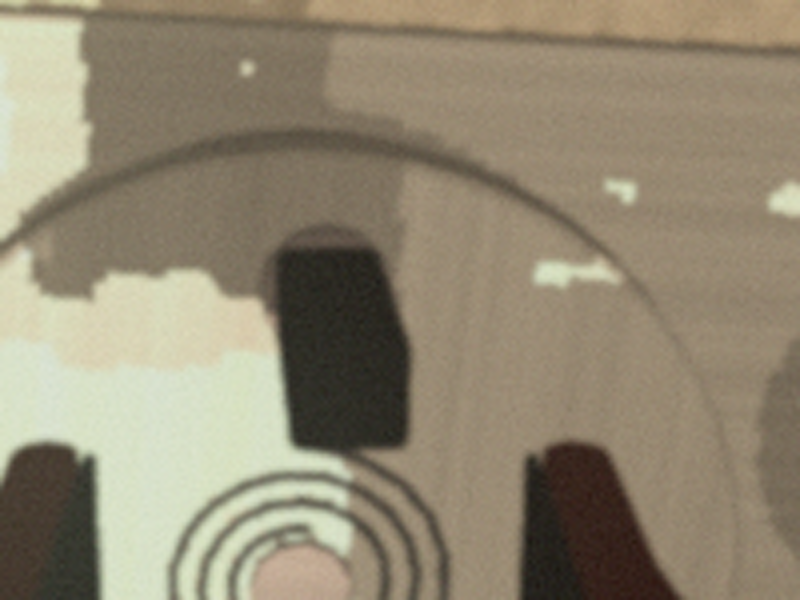

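View pics/s8.png

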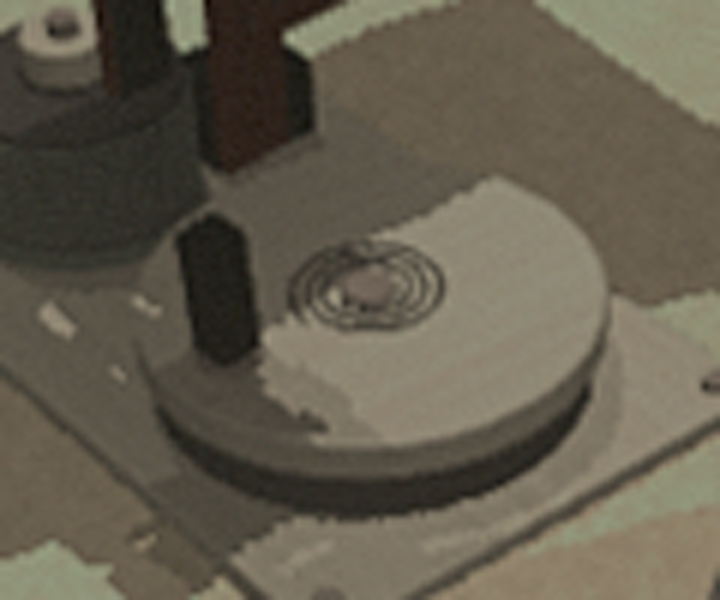

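```bash
python3 - <<'E'
from h import *
W=dict(np.load("w8.npz"));a=cv2.imread("pics/w8.png")
S=imaging.camera_info("scene")
t=-0.453+0.585-0.0
def model(c,tx,ty,yaw,zc=46.5):
    out=[]
    ax=np.array([tx,ty,1.]);ax/=np.linalg.norm(ax)
    ux=np.array([np.cos(yaw),np.sin(yaw),0]);ux-=ax*(ux@ax);ux/=np.linalg.norm(ux);uy=np.cross(ax,ux)
    b=np.array([c[0],c[1],zc])
    for h in(4,54):
        out.append([b+ax*h+9*(sx*ux+sy*uy) for sx,sy in((1,1),(1,-1),(-1,-1),(-1,1))])
    col=[b+ax*0+12*(np.cos(k)*ux+np.sin(k)*uy) for k in np.linspace(0,6.28,40)]
    return out,col
c=AX+60*np.array([np.cos(t),np.sin(t)]);print(c)
big=cv2.resize(a[180:330,240:440],None,fx=4,fy=4,interpolation=cv2.INTER_CUBIC)
big=np.clip(255*(big/255.)**0.5,0,255).astype(np.uint8)
f,col=model(c,0,0,np.radians(9.5))
X=lambda P:np.int32((proj(W,P)-[240,180]+.5)*4-.5)
for q in f: cv2.polylines(big,[X(q)],True,(0,0,255),1)
cv2.polylines(big,[X(col)],True,(255,0,0),1)
cv2.imwrite("pics/w8o.png",big)
E
```

```text
[584.47803855  15.49702035]
```

View pics/w8o.png

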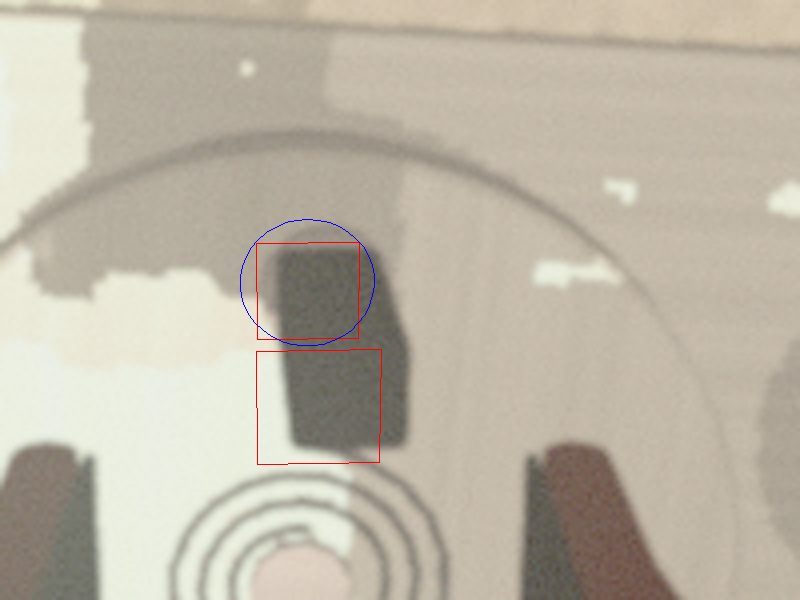

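```bash
cat > fit.py <<'E'
from h import *
from scipy.optimize import least_squares
def corners(p):
    x,y,tx,ty,yaw,z=p
    ax=np.array([tx,ty,1.]);ax/=np.linalg.norm(ax)
    ux=np.array([np.cos(yaw),np.sin(yaw),0]);ux-=ax*(ux@ax);ux/=np.linalg.norm(ux);uy=np.cross(ax,ux)
    b=np.array([x,y,z]); return np.array([b+ax*h+9*(sx*ux+sy*uy) for h in(4,54) for sx,sy in((1,1),(1,-1),(-1,-1),(-1,1))])
E
python3 - <<'E'
from fit import *
W=dict(np.load("w8.npz"))
ob={0:(278,250),1:(380,250),5:(410,345),6:(405,445),7:(292,447)}
o=np.array([crop(v,4,240,180) for v in ob.values()])
for fixz in (None,46.5,47.5,49):
    f=lambda p:(proj(W,corners(np.append(p[:5],p[5] if fixz is None else fixz)))[list(ob)]-o).ravel()
    r=least_squares(f,[584.5,12.5,0,0,.17,46.5],x_scale=[1,1,.01,.01,.01,1])
    print(fixz,r.x.round(3),r.cost.round(3)); p=r.x[:2]-AX
    print("  q",np.arctan2(p[1],p[0])+.453,np.linalg.norm(p))
E
```

```text
None [ 5.77493e+02  1.01280e+01  3.00000e-02 -2.60000e-02  1.37000e-01
  2.76800e+01] 1.065
  q 0.501117086055078 52.553565943998606
46.5 [ 5.83338e+02  1.18890e+01  7.30000e-02 -7.00000e-03  1.38000e-01
  4.65000e+01] 6.515
  q 0.5263899140209529 58.49538871011479
47.5 [ 5.83648e+02  1.19830e+01  7.50000e-02 -6.00000e-03  1.38000e-01
  4.65000e+01] 7.16
  q 0.5275949858150252 58.81131968927406
49 [ 5.84112e+02  1.21230e+01  7.90000e-02 -5.00000e-03  1.38000e-01
  4.65000e+01] 8.208
  q 0.5293742434170334 59.285291233380164
```

The pin stands in the wheel at about q≈0.53 and may be leaning slightly. I'll press gently on top of the grip with closed fingertips, both to seat it and to check its height. It should touch at TCP z ≈ 117.5 if it's home.

```bash
python3 - <<'E'
from h import *
go(585.5,12,125)
E
python3 -m crank '[{"travel":[0,0,0],"turn":0},{"travel":[-0.07,0.06,0],"turn":0},{"travel":[-0.07,0.06,0.1],"turn":0},{"travel":[0,0,0.2],"turn":0},{"travel":[0,0,0.2],"turn":0},{"travel":[0,0,0.15],"turn":0},{"travel":[0,0,0],"turn":0},{"travel":[0,0,0],"turn":0}]' -1
python3 - <<'E'
from h import *
go(585.5,12,118)
a=imaging.get_image("wrist");cv2.imwrite("pics/w9.png",a)
E
```

```text
t 15.75 pos [591.2  19.5 167.6] tool y deg -80.5 tilt [-0.013 -0.034 -0.999] F [-0.2  0.  -0.7] w 48.0
need tool xyz/50: [-0.121  0.103  0.859] |d| 43.7 
t: 16.55
ee_pos: [581.4, 10.2, 128.3]
orientation: [3.099, 0.257, -0.037]
ft_force: [-0.6, -0.4, -0.6]
width: 0.6
t 16.55 pos [581.4  10.2 128.3] tool y deg -80.5 tilt [-0.021 -0.034 -0.999] F [-0.6 -0.4 -0.6] w 0.6
need tool xyz/50: [ 0.093 -0.028  0.203] |d| 11.2
```

View pics/w9.png

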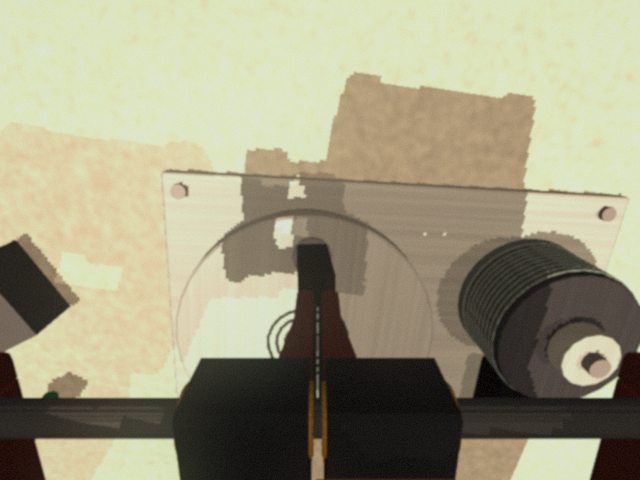

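```bash
python3 -m crank '[{"travel":[0.08,-0.02,0],"turn":0},{"travel":[0.01,0,0.05],"turn":0},{"travel":[0,0,0.05],"turn":0},{"travel":[0,0,0.03],"turn":0},{"travel":[0,0,0.01],"turn":0},{"travel":[0,0,0.01],"turn":0}]'; python3 -m crank '[{"travel":[0,0,0.015],"turn":0},{"travel":[0,0,0.015],"turn":0},{"travel":[0,0,0.015],"turn":0}]'
```

```text
t: 17.2
ee_pos: [587.0, 12.1, 121.3]
orientation: [3.099, 0.258, -0.033]
ft_force: [-0.6, -0.0, -0.2]
width: 0.4
t: 17.5
ee_pos: [586.9, 12.0, 119.0]
orientation: [3.099, 0.257, -0.033]
ft_force: [0.4, 1.1, 0.0]
width: 0.5
```

```bash
python3 -m crank '[{"travel":[0,0,0.012],"turn":0},{"travel":[0,0,0.012],"turn":0}]'; python3 -m crank '[{"travel":[0,0,0.012],"turn":0},{"travel":[0,0,0.012],"turn":0}]'
```

```text
t: 17.7
ee_pos: [587.2, 12.0, 118.3]
orientation: [3.099, 0.257, -0.032]
ft_force: [-1.4, 0.1, 8.2]
width: 0.5
t: 17.9
ee_pos: [587.5, 12.0, 118.4]
orientation: [3.099, 0.257, -0.031]
ft_force: [-1.6, -0.2, 6.1]
width: 0.7
```

```bash
python3 -m crank '[{"travel":[0,0,0.02],"turn":0},{"travel":[0,0,0.02],"turn":0}]'; python3 -m crank '[{"travel":[-0.01,0,0.025],"turn":0},{"travel":[-0.01,0,0.025],"turn":0}]'
```

```text
t: 18.1
ee_pos: [587.8, 12.1, 118.3]
orientation: [3.099, 0.257, -0.03]
ft_force: [-3.6, 0.2, 10.0]
width: 0.1
t: 18.3
ee_pos: [587.7, 12.0, 118.3]
orientation: [3.099, 0.257, -0.026]
ft_force: [-2.2, 1.8, 10.0]
width: 0.8
```

```bash
python3 -m crank '[{"travel":[-0.02,0,0.03],"turn":0},{"travel":[-0.02,0,0.035],"turn":0}]'; python3 -m crank '[{"travel":[-0.01,0,0.035],"turn":0},{"travel":[0,0,0.035],"turn":0}]'
python3 -m crank '[{"travel":[0,0,-0.05],"turn":0},{"travel":[0,0,-0.2],"turn":0},{"travel":[0,0,-0.4],"turn":0},{"travel":[0,0,-0.6],"turn":0},{"travel":[0,0,-0.6],"turn":0},{"travel":[-0.3,0,-0.3],"turn":0},{"travel":[-0.7,0,0],"turn":0},{"travel":[-0.8,0,0],"turn":0},{"travel":[-0.5,0,0],"turn":0},{"travel":[0,0,0],"turn":0},{"travel":[0,0,0],"turn":0}]'
python3 - <<'E'
from h import *
go(585.5,12,118)
a=imaging.get_image("wrist");cv2.imwrite("pics/w10.png",a);np.savez("w10.npz",**imaging.camera_info("wrist"))
a=imaging.get_image("scene");cv2.imwrite("pics/s10.png",a)
a=imaging.get_image("top");cv2.imwrite("pics/t10.png",a)
E
```

```text
t: 18.5
ee_pos: [587.4, 11.9, 118.2]
orientation: [3.099, 0.256, -0.02]
ft_force: [-2.7, 1.7, 14.7]
width: 0.4
t: 18.7
ee_pos: [588.2, 12.0, 118.3]
orientation: [3.099, 0.256, -0.015]
ft_force: [-4.9, 0.7, 15.8]
width: 0.6
t: 19.8
ee_pos: [473.7, -3.6, 236.0]
orientation: [3.099, 0.256, -0.006]
ft_force: [0.7, 0.2, -0.6]
width: 0.5
t 19.8 pos [473.7  -3.6 236. ] tool y deg -80.5 tilt [-0.001 -0.032 -0.999] F [ 0.7  0.2 -0.6] w 0.5
need tool xyz/50: [ 2.273 -0.015  2.346] |d| 163.3
```

View pics/w10.png

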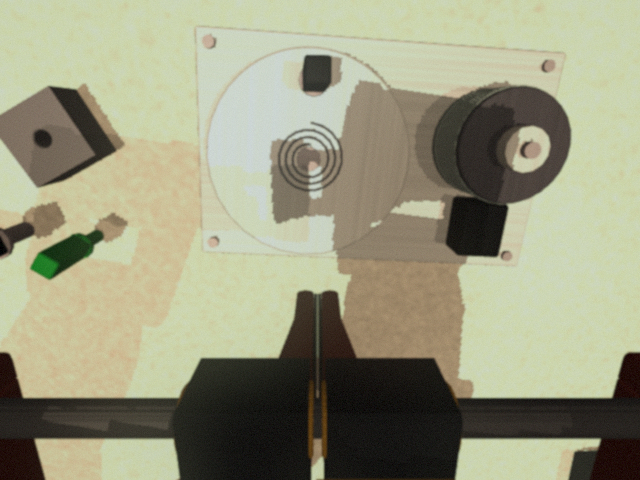

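View pics/t10.png

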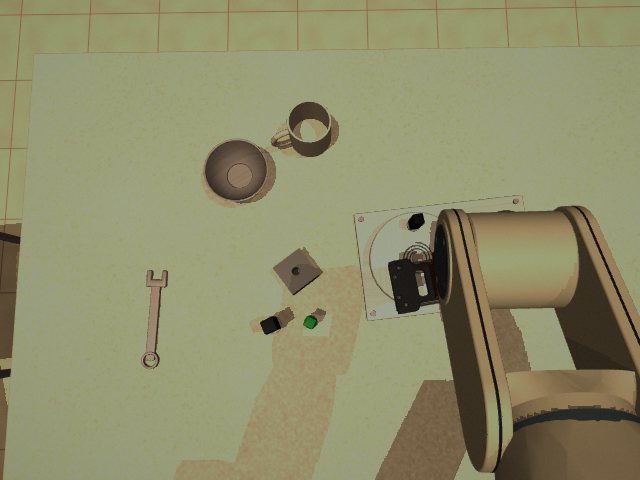

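The wrist view shows the pin standing in the wheel at (317,72), with the collar visible below it. The top view shows the mug, bowl, spanner and decoys where they started. I'll fit the pin's pose from several views.

```bash
python3 - <<'E'
import cv2,numpy as np
g=lambda b:np.clip(255*(b/255.)**0.5,0,255).astype(np.uint8)
a=cv2.imread("pics/w10.png");cv2.imwrite("pics/w10b.png",g(cv2.resize(a[45:105,280:360],None,fx=10,fy=10,interpolation=cv2.INTER_CUBIC)))
a=cv2.imread("pics/s10.png");cv2.imwrite("pics/s10b.png",g(cv2.resize(a[180:240,235:315],None,fx=10,fy=10,interpolation=cv2.INTER_CUBIC)))
a=cv2.imread("pics/t10.png");cv2.imwrite("pics/t10b.png",g(cv2.resize(a[200:245,390:450],None,fx=13,fy=13,interpolation=cv2.INTER_CUBIC)))
E
```

```text
(no output)
```

View pics/w10b.png

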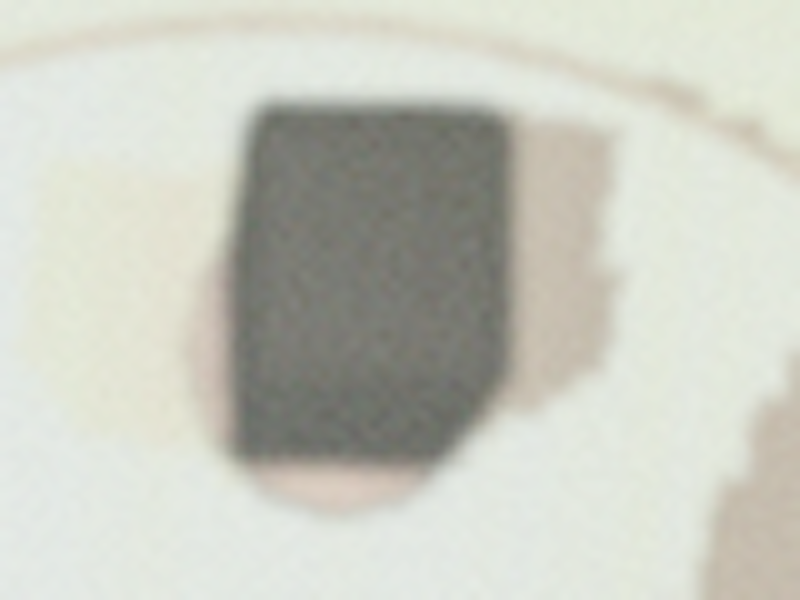

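View pics/s10b.png

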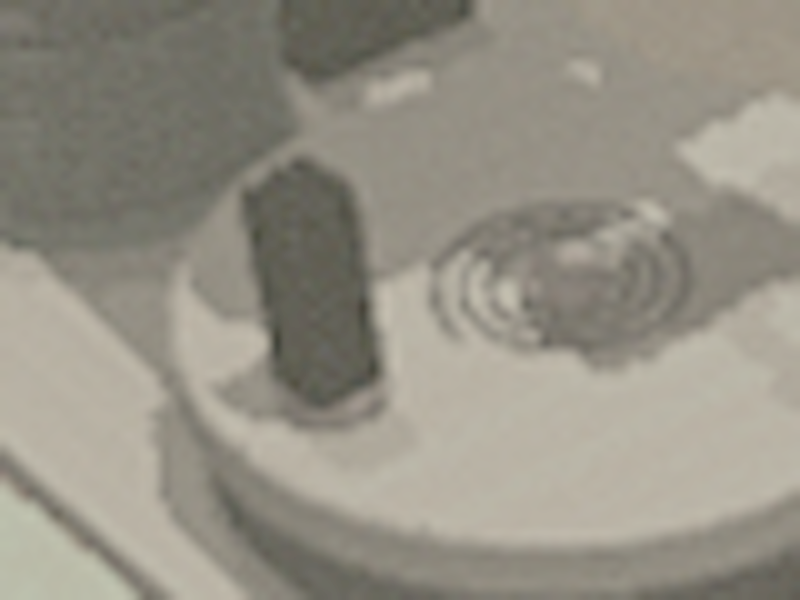

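View pics/t10b.png

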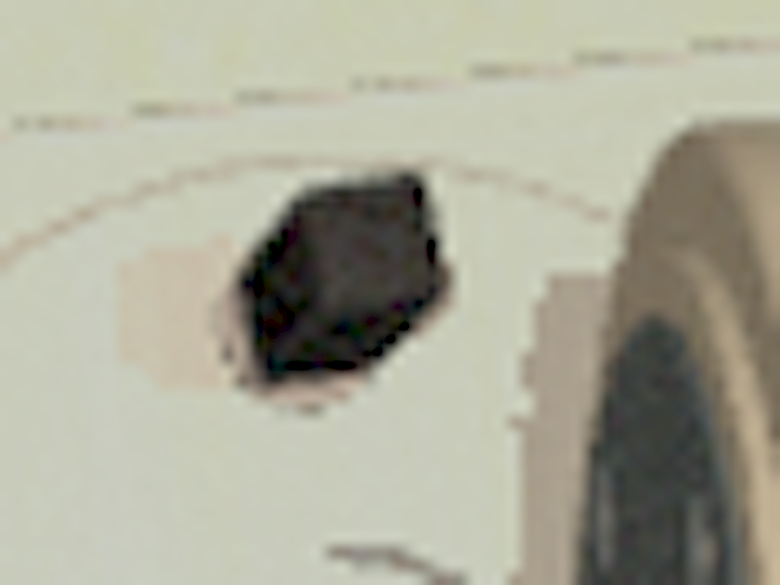

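```bash
python3 - <<'E'
from fit import *
W=dict(np.load("w10.npz"));S=imaging.camera_info("scene");T=imaging.camera_info("top")
p0=[584,11.8,0.03,-.03,.14,46.5]
print("scene init",((proj(S,corners(p0))-[235,180]+.5)*10-.5).round())
print("top init",((proj(T,corners(p0))-[390,200]+.5)*13-.5).round())
print("w init",((proj(W,corners(p0))-[280,45]+.5)*10-.5).round())
E
```

```text
scene init [[323. 414.]
 [270. 377.]
 [339. 339.]
 [392. 375.]
 [291. 215.]
 [237. 178.]
 [308. 141.]
 [363. 176.]]
top init [[236. 280.]
 [364. 262.]
 [388. 388.]
 [260. 407.]
 [305. 205.]
 [439. 185.]
 [464. 318.]
 [329. 338.]]
w init [[232. 224.]
 [467. 232.]
 [459. 482.]
 [229. 475.]
 [258. 113.]
 [536. 124.]
 [526. 422.]
 [254. 413.]]
```

```bash
python3 - <<'E'
from fit import *
W=dict(np.load("w10.npz"));S=imaging.camera_info("scene");T=imaging.camera_info("top")
V=[(W,{4:(255,105),5:(508,112),6:(508,375),2:(438,460),3:(235,460)},10,280,45),
(S,{0:(320,408),1:(270,370),3:(382,375),5:(245,195),6:(300,155),7:(350,185)},10,235,180),
(T,{0:(242,285),3:(262,380),4:(300,200),5:(418,175),6:(442,285)},13,390,200)]
def f(p,sel):
    r=[]
    for i in sel:
        I,ob,s,x,y=V[i]; o=np.array([crop(v,s,x,y) for v in ob.values()])
        off=p[6+2*i:8+2*i]
        r+= list((proj(I,corners(p[:6]))[list(ob)]+off-o).ravel()/0.4)
    r+=list(p[6:12]/1.2); r+=[(p[5]-46.5)/0.5]
    return np.array(r)
for sel in ([0],[1],[2],[0,1,2]):
    r=least_squares(f,[584,11.8,0.03,-.03,.14,46.5]+[0]*6,args=(sel,),x_scale=[1,1,.01,.01,.01,1]+[1]*6)
    print(sel,r.x[:6].round(3),"off",r.x[6:].round(1),r.cost.round(2)); p=r.x[:2]-AX
    print("  q",np.arctan2(p[1],p[0])+.453,np.linalg.norm(p))
    J=np.linalg.pinv(r.jac.T@r.jac);print("  sd",np.sqrt(np.diag(J))[:6].round(3))
E
```

```text
[0] [ 5.84146e+02  1.25630e+01  3.20000e-02 -2.90000e-02  1.74000e-01
  4.57410e+01] off [-0.2 -1.5  0.   0.   0.   0. ] 46.94
  q 0.5367194154991728 59.35346788193232
  sd [0.915 0.982 0.006 0.007 0.011 0.494]
[1] [5.82108e+02 6.75400e+00 9.00000e-02 7.80000e-02 1.61000e-01 4.64050e+01] off [ 0.   0.  -0.   0.8  0.   0. ] 14.32
  q 0.4381905921814054 57.1143801535385
  sd [2.921 3.91  0.017 0.022 0.041 0.5  ]
[2] [5.86093e+02 1.10470e+01 3.40000e-02 2.00000e-02 1.81000e-01 4.64400e+01] off [-0.  -0.  -0.  -0.   0.   0.1] 20.04
  q 0.5093550396487919 61.19044375819844
  sd [2.287 2.241 0.016 0.014 0.03  0.5  ]
[0, 1, 2] [ 5.84002e+02  1.12410e+01  3.60000e-02 -1.50000e-02  1.66000e-01
  4.55090e+01] off [-1.3 -1.7 -0.4  0.  -0.5 -1.1] 97.19
  q 0.5146373179804671 59.11463779849844
  sd [0.79  0.856 0.005 0.006 0.01  0.486]
```

The pin is within about 0.5 mm of home, but the fits suggest a radial lean of about 0.035 rad. I'll press once more on the inner edge of the grip to square it.

```bash
python3 -m crank '[{"travel":[0.5,0,0.4],"turn":0},{"travel":[0.6,0,0.6],"turn":0},{"travel":[0.5,0,0.6],"turn":0},{"travel":[0.3,0,0.4],"turn":0},{"travel":[0.1,0,0.1],"turn":0},{"travel":[0,0,0],"turn":0},{"travel":[0,0,0],"turn":0}]'
python3 - <<'E'
from h import *
go(576,11,120)
E
```

```text
t: 20.65
ee_pos: [583.1, 11.1, 125.6]
orientation: [3.098, 0.259, -0.001]
ft_force: [1.1, -0.2, 0.2]
width: 0.5
t 20.65 pos [583.1  11.1 125.6] tool y deg -80.4 tilt [ 0.002 -0.033 -0.999] F [ 1.1 -0.2  0.2] w 0.5
need tool xyz/50: [-0.14  -0.025  0.111] |d| 9.0
```

```bash
python3 -m crank '[{"travel":[-0.15,-0.02,0],"turn":0},{"travel":[0,0,0.05],"turn":0},{"travel":[0,0,0.03],"turn":0},{"travel":[0,0,0.015],"turn":0},{"travel":[0,0,0.015],"turn":0}]'
python3 -m crank '[{"travel":[0,0,0.015],"turn":0},{"travel":[0,0,0.015],"turn":0}]'
python3 -m crank '[{"travel":[0,0,0.015],"turn":0},{"travel":[0,0,0.015],"turn":0}]'
```

```text
t: 21.15
ee_pos: [574.6, 10.4, 123.7]
orientation: [3.098, 0.258, 0.007]
ft_force: [0.3, -0.0, 0.8]
width: 0.6
t: 21.35
ee_pos: [574.8, 10.3, 122.5]
orientation: [3.098, 0.258, 0.008]
ft_force: [-0.3, 0.2, -0.1]
width: 0.7
t: 21.55
ee_pos: [574.9, 10.2, 120.8]
orientation: [3.098, 0.258, 0.008]
ft_force: [-0.6, 0.1, -0.0]
width: 0.5
```

```bash
python3 -m crank '[{"travel":[0,0,0.015],"turn":0},{"travel":[0,0,0.015],"turn":0},{"travel":[0,0,0.015],"turn":0}]'
python3 -m crank '[{"travel":[0,0,0.015],"turn":0},{"travel":[0,0,0.02],"turn":0}]'
python3 -m crank '[{"travel":[0,0,0.025],"turn":0},{"travel":[0,0,0.03],"turn":0}]'

```

```text
t: 21.85
ee_pos: [575.1, 10.2, 118.5]
orientation: [3.098, 0.258, 0.008]
ft_force: [-1.1, 0.5, 8.6]
width: 0.3
t: 22.05
ee_pos: [575.8, 10.3, 118.4]
orientation: [3.098, 0.258, 0.01]
ft_force: [-4.2, 0.3, 11.9]
width: 0.4
t: 22.25
ee_pos: [576.2, 10.4, 118.3]
orientation: [3.098, 0.258, 0.011]
ft_force: [-5.9, 0.5, 17.3]
width: 0.6
```

```bash
python3 -m crank '[{"travel":[0,0,-0.05],"turn":0},{"travel":[0,0,-0.2],"turn":0},{"travel":[0,0,-0.4],"turn":0},{"travel":[0,0,-0.6],"turn":0},{"travel":[0,0,-0.6],"turn":0},{"travel":[-0.3,0,-0.3],"turn":0},{"travel":[-0.7,0,0],"turn":0},{"travel":[-0.7,0,0],"turn":0},{"travel":[-0.4,0,0],"turn":0},{"travel":[0,0,0],"turn":0},{"travel":[0,0,0],"turn":0},{"travel":[0,0,0],"turn":0}]'
python3 - <<'E'
from h import *
go(585.5,12,118)
g=lambda b:np.clip(255*(b/255.)**0.5,0,255).astype(np.uint8)
a=imaging.get_image("wrist");cv2.imwrite("pics/w11.png",a)
a=imaging.get_image("scene");cv2.imwrite("pics/s11b.png",g(cv2.resize(a[180:240,235:315],None,fx=10,fy=10,interpolation=cv2.INTER_CUBIC)))
E
```

```text
t: 23.45
ee_pos: [471.0, -3.5, 234.7]
orientation: [3.097, 0.258, 0.022]
ft_force: [0.7, 1.0, -0.4]
width: 0.6
t 23.45 pos [471.   -3.5 234.7] tool y deg -80.5 tilt [ 0.017 -0.032 -0.999] F [ 0.7  1.  -0.4] w 0.6
need tool xyz/50: [ 2.283 -0.008  2.362] |d| 164.2
```

View pics/w11.png

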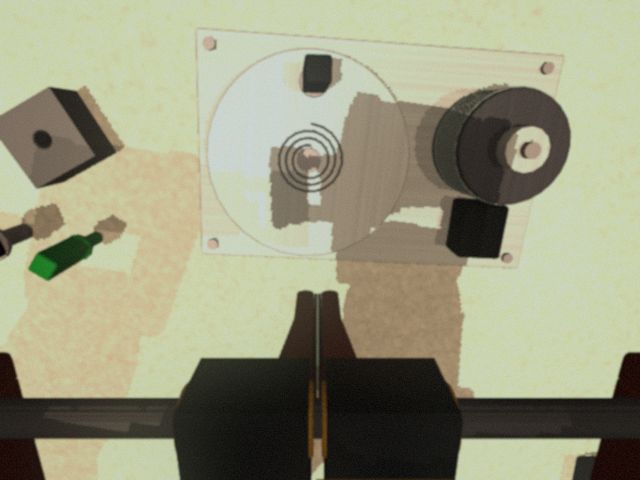

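View pics/s11b.png

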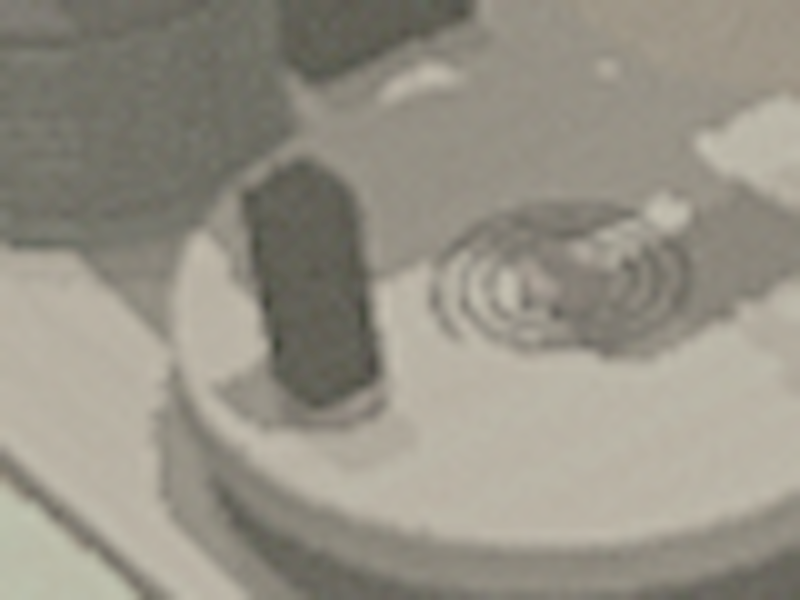

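Nothing has changed between the two looks: the wheel is still locked back, the collar lies on it, and the robot is clear. I'll hand the job in.

```bash
python3 - <<'E'
from workcell import workorder
print(workorder.close_job())
E
```

```text
the job is handed in; nothing more can be done
None
```

The locking pin is home in the lock hole and the wheel stays locked back. I handed the job in at about 23.5 s with the gripper well clear.

- **What I did:** I took the smaller black pin from its holder and put it in the wheel's hole. I turned the wheel counter-clockwise until the pin dropped at roughly 0.5–0.6 rad, sank it, released it, then pressed the top of its grip twice with closed fingers. The highest downward force I read was about 17 N.
- **Depth:** the pin sank about 17 of the 17.5 mm. The presses, at 16–17 N, didn't move it further. The fingers met the grip at 118.3 mm TCP height against 117.5 expected, so it could be up to about 0.8 mm high. Part of that would come from the tool's own tilt of about 0.03 rad.
- **Still locked:** with the sideways push removed, the force fell to about 0 N. The pin and wheel looked the same in pictures about 3.5 s apart, either side of the second press. The mug, bowl and spanner were in place when I last checked the top view.
- **What disagreed:** image fits, none made after the second press, suggested the pin leans outward by 0.03–0.04 rad, within its play. The fingers met both sides of the grip top at the same height, which suggests less lean. Estimates of the locked angle also varied: 0.51–0.54 rad from the pictures, 0.58 from the arm.

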